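# Hold a drawer handle to its front while it is screwed on

### The arm

A 6-joint arm with a two-finger parallel gripper is mounted at the origin on the work surface. World frame = base frame: x ahead of the robot, y to its left, z up, the work surface at z = 0. Lengths are in m, angles in rad, forces in N, time in s.
With the tool pointing down it reaches from about 0.4 to 0.825 m from the base axis. Payload 7 kg.
Tool frame: the origin (TCP) lies at the very end of the fingers, on their centre line; the grasp point (between the pads) lies 19 mm behind it; z points along the fingers, y is the line along which they close (so a half turn about z gives the same grasp; the last joint's range is limited). The gripper opens to 88 mm and grips with 3 to 60 N. Pads are 19 mm wide; open, the fingers measure 130 mm over their backs; the gripper's body (78 mm by 193 mm) begins 47 mm behind the grasp point.
Start: joints at [1.536, 0.359, 0.012, 0, -1.224, -0.288], TCP at [0.214, 0.64, 0.205] pointing down, gripper open.
Joint ranges: [-3.07, 3.07], [-1.43, 2.12], [-1.02, 1.25], [-3.03, 1.67], [-3.05, -0], [-3.03, 3.03]. Speed limits (rad/s): [2.39, 2.39, 3.01, 3.14, 3.14, 3.14].

### API

Orientations are given as [roll, pitch, yaw] about the fixed x, y, z axes, in that order (R = Rz(yaw) Ry(pitch) Rx(roll)).
In Python, from station import arm, grab_frame gives the robot as it stands.
- The arm moves only by the tool jog_arm, never from a script. Its argument "deltas" is a list that holds one entry, the list of rows, each a list of 4 numbers: the shift along the tool's x, y, z in units of 60 mm (1.0 is 60 mm), then the turn about the tool's z in units of 5 degrees (1.0 is 5 degrees). A call has 1 to 8 rows; each row is the pose to reach, as a shift and turn from the pose commanded when the call began, along the tool's axes at that moment; what a row does not reach only later rows make up. A row lasts 1/8 s, in which the tool goes at most 62.5 mm and 10.7 degrees, less where a joint would pass 70% of its speed; a pose out of reach is approached as far as the arm can. A call with a gripper value outside its range is refused whole. "grip" is the finger opening in mm, from 0 to 87.6, set as the call begins (left out, the last holds). The fingers move at their own pace and stop on an object; "squeeze" is the grip in N (left out, the last holds). Time passes only in rows, so rows that repeat a pose let the fingers close. It gives the time, the measured TCP pose, the force, the opening and the grip force at its end, in the units of the state.
- arm.get_state(): the state, without advancing time (a new reading comes with each control period).
- grab_frame(name): name is "scene" or "top" or "wrist"; returns a dict with "img" (420x560x3 uint8, red, green, blue), "vfov" (degrees; the focal length in pixels is half the picture's height over the tangent of half this angle, whatever the lens; pixels are square), "cx", "cy" (the principal point, pixels), "dist_coeffs" ([k1, k2, p1, p2, k3] as OpenCV has them; the pictures are not rectified), "xyz" and "rotation" of the camera in the world. Camera axes: x right, y down, z forward; pixel columns grow to the right and rows downward; lengths in m; the calibration is good to about 2 mm. A picture is of the moment at which its call begins. There is no depth.
- arm.job_done(): hands the job in; it is judged then, once.
The state is a dict: "t": time; "q": joint angles; "qd": joint speeds; "joint_efforts": joint torques, N m; "eef_pos": TCP position; "ee_rot": TCP orientation; "force": force on the tool from outside, world axes, zero at the start; "moment": the same for the moment, N m; "width": finger opening in m; "gripper_force": force on a finger pad.
Only numpy, scipy, OpenCV 4.12 (cv2) and the standard library are available. Lean on these libraries where they do the work, as an engineer would, in place of code of your own. Each camera call takes 0.05 s, during which the arm holds its last target. There are 200 camera calls.

### The job

Be the third hand for fitting the bar handle: pick it up off the worktop and bring its two posts squarely onto the two marked screw holes in the drawer front, touching it on gently, then keep it pressed there with a steady push of about 10 newtons (a kilo's weight) so that someone can drive the screws from inside the drawer. Finish while still holding it there, and leave the bowl, screwdriver, knife and pepper alone.

Things in the scene. Friction and masses are not known exactly. Their poses are not given: they have to be found in the camera images.
- handle: loose drawer handle, dark steel, about 0.15 kg: square bar 148 mm long, 10 x 10 mm in section; two round posts, 10 mm thick, 30 mm long, 128 mm apart, stand out of one side. It lies on its side, posts level. Origin: middle of the bar's length and width, on the face that lies down (5 mm below the bar's axis). y along the bar, z up as it lies, x away from the posts (the posts point to -x)
- handle_feet (a point): point midway between the feet (free ends) of the two posts, on the posts' axes: 35 mm behind the bar's axis; axes as the handle's
- drawer: kitchen drawer standing on the worktop; does not move when pushed. Grey upright slab front 296 wide, 140 high, 18 mm thick; behind it an open plywood box 262 wide, 300 deep, sides 104 mm high. Origin: on the worktop under the middle of the front's outer face. x squarely out of the front, y along its width, z up; the outer face is the plane x = 0
- holes_mid (a point): point on the front's outer face midway between its two drilled screw holes (5 mm, pencil crosses, on a strip of cream masking tape 172 x 25 mm). The holes are 128 mm apart in a level line, centred in the front's width, 102 mm above the worktop, 38 mm below the top edge; axes as the drawer's
- bowl: bystander: steel mixing bowl, 140 mm across, 68 mm high; origin under its middle
- screwdriver: bystander: screwdriver lying on the worktop, for whoever drives the screws, about 200 mm long; origin on its underside
- knife: bystander: paring knife, about 200 mm long, lying on the grey chopping board; origin on its underside where handle meets blade
- pepper: bystander: orange bell pepper standing on the chopping board, about 98 mm wide, 100 mm high; origin under its middle
Mind the look-alikes: they are no part of the job. There is more than one size of the handle; the one meant has the size given above.

How it is judged:
On the way, in this order (a step that is already met when the one before it is completed fails the run):
1. the handle is picked up clear of the worktop (height (world z) of handle above 0.03 m and contact force between the fingers and handle above 2 N), for 0.2 s.
2. its posts are on the two holes and it is pressed there steadily for two seconds (distance between handle_feet and holes_mid below 0.004 m and angle between the y axis of handle and the y axis of drawer, either way round below 0.06 rad and angle between the x axis of handle and the x axis of drawer, either way round below 0.08 rad and contact force between handle and drawer between 5 and 18 N), for 2 s.
At the end, for the whole second after the job is handed in: Gripped and at rest: the middle of the post feet within 4 mm of the middle of the holes, bar along the front within 0.06 rad, posts square to it within 0.08 rad, pressed on the front with 5 to 18 N, for two seconds on the way and through the last second (all of step 2 and contact force between the fingers and handle above 2 N and linear speed of handle below 0.02 m/s); the arm keeps its last pose, push and grip.
It fails at once if the handle is knocked or shoved against the drawer with more than 35 N (contact force between handle and drawer above 35 N).
It fails at once if a bystander is moved by more than 30 mm (distance of any of bowl, screwdriver, knife, pepper from where it was at the start of the episode above 0.03 m).
It also fails if it takes over 61 s, if anything falls off the work surface, if the arm or the gripper's body presses on something with over 40 N, if the wrist force passes 120 N, or if a joint passes its speed limit or range.

## Working session

There is one attempt and no reset: what is moved stays moved. The work goes in short steps, Python scripts to look and compute and a tool call to move; the robot and the scene stay as the last step left them, time stands still between calls to the robot, and variables do not carry over. Pictures are saved under pics/ and viewed, at most 10 in all, crops included, and the job is handed in when it is done.

Besides the shell and the picture viewer there is one more tool, called after ">>>" as name(argument=value, ...) on one line, values as JSON. jog_arm: Moves the arm, as the interface text tells. Its arguments: {"type":"object","properties":{"deltas":{"type":"array"},"grip":{"type":"number"},"squeeze":{"type":"number"}},"required":["deltas"]}

```bash
mkdir -p pics; ls
python3 - <<'E'
from station import arm, grab_frame
import cv2,json,numpy as np
for n in ("scene","top","wrist"):
    f=grab_frame(n); cv2.imwrite(f"pics/{n}0.png",f["img"][:,:,::-1])
    print(n,{k:np.round(v,4).tolist() for k,v in f.items() if k!="img"})
s=arm.get_state();print({k:np.round(v,4).tolist() for k,v in s.items()})
E
```

```text
pics
scene {'vfov': 52.4314, 'cx': 280.9359, 'cy': 206.3644, 'dist_coeffs': [0.0236, 0.0, 0.0, 0.0, 0.0], 'xyz': [1.116, 0.0246, 0.6963], 'rotation': [-2.3409, -0.0027, 1.9277]}
top {'vfov': 42.7009, 'cx': 284.3111, 'cy': 209.0226, 'dist_coeffs': [-0.1942, 0.0, 0.0, 0.0, 0.0], 'xyz': [0.4333, -0.1781, 1.374], 'rotation': [-3.0677, 0.0011, -1.5592]}
wrist {'vfov': 71.2294, 'cx': 279.143, 'cy': 210.7926, 'dist_coeffs': [-0.0266, 0.0, 0.0, 0.0, 0.0], 'xyz': [0.2837, 0.6162, 0.383], 'rotation': [2.8655, -0.0012, -1.8945]}
{'t': 0.15, 'q': [1.5361, 0.3592, 0.0113, -0.0002, -1.2241, -0.2881], 'qd': [0.0, -0.0031, 0.0049, 0.0024, -0.0006, 0.0016], 'joint_efforts': [-0.001, -58.3273, 29.3291, 7.0012, 0.0088, -0.0001], 'eef_pos': [0.214, 0.6398, 0.2044], 'ee_rot': [3.1403, -0.0001, -0.3229], 'force': [-0.5315, 0.5655, -0.3389], 'moment': [0.0011, 0.0624, -0.0593], 'gripper_force': 0.0, 'width': 0.0871}
```

View pics/scene0.png

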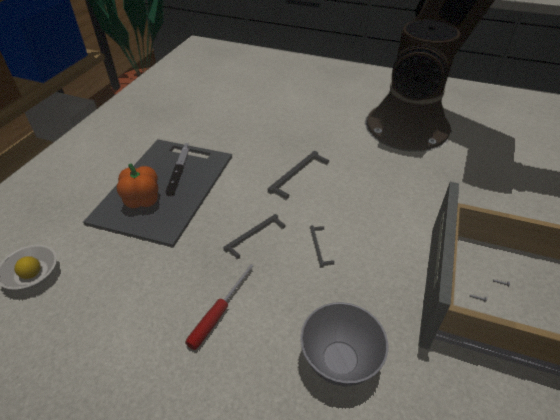

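View pics/top0.png

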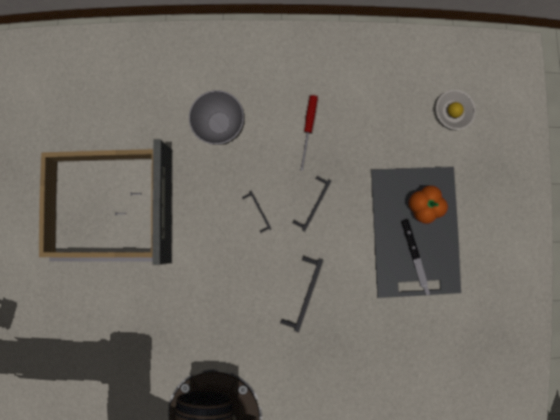

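The scene shows three handles: small at (320,245), medium at (255,235), large at (298,172). The drawer is at the right, with its front facing −y. In the top view the medium handle is around (315,205), and the drawer front is at columns 152–172, rows 140–263.

```bash
cat > h.py <<'E'
import cv2,numpy as np
from scipy.spatial.transform import Rotation as R
from station import arm, grab_frame
def cam(f):
    fl=f["img"].shape[0]/2/np.tan(np.radians(f["vfov"])/2)
    K=np.array([[fl,0,f["cx"]],[0,fl,f["cy"]],[0,0,1.]])
    return K,np.array(f["dist_coeffs"],float),np.array(f["xyz"]),R.from_euler("xyz",f["rotation"]).as_matrix()
def rays(f,px):
    K,d,c,M=cam(f)
    u=cv2.undistortPoints(np.array(px,float).reshape(-1,1,2),K,d)[:,0]
    return c,np.c_[u,np.ones(len(u))]@M.T
def onplane(f,px,ax,val):
    c,r=rays(f,px); return c+r*((val-c[ax])/r[:,ax])[:,None]
def proj(f,P):
    K,d,c,M=cam(f); return cv2.projectPoints((np.atleast_2d(P)-c)@M,np.zeros(3),np.zeros(3),K,d)[0][:,0]
E
python3 - <<'E'
from h import *
f=grab_frame("top"); g=cv2.cvtColor(f["img"],cv2.COLOR_RGB2GRAY)
bg=cv2.medianBlur(g,51)
m=((g<0.72*bg)*255).astype(np.uint8); m[:, :235]=0; m[:,365:]=0; m[:170]=0; m[340:]=0
for c in cv2.findContours(m,0,2)[0]:
    if cv2.contourArea(c)<60: continue
    ap=cv2.approxPolyDP(c,3,True)[:,0]
    r=cv2.minAreaRect(c); b=onplane(f,cv2.boxPoints(r),2,0.008)
    print(np.round(r[0]),np.round([np.linalg.norm(b[0]-b[1]),np.linalg.norm(b[1]-b[2])],4)); print(np.round(b[:,:2],4).tolist()); 
cr=f["img"][130:270,30:345]; cr=cv2.convertScaleAbs(cr,alpha=2.2)
cv2.imwrite("pics/t1.png",cv2.resize(cr,None,fx=2.5,fy=2.5,interpolation=2)[:,:,::-1])
f=grab_frame("scene"); cr=cv2.convertScaleAbs(f["img"][170:360,380:500],alpha=2.5)
cv2.imwrite("pics/s1.png",cv2.resize(cr,None,fx=3,fy=3,interpolation=2)[:,:,::-1])
E
```

```text
[301. 292.] [0.1957 0.0533]
[[0.2389, -0.1641], [0.4247, -0.2256], [0.4079, -0.2762], [0.2221, -0.2146]]
[256. 212.] [0.0293 0.1088]
[[0.5675, -0.0649], [0.5815, -0.0906], [0.4861, -0.1427], [0.4722, -0.1172]]
[311. 202.] [0.147  0.0397]
[[0.4974, -0.193], [0.6277, -0.2609], [0.6093, -0.2961], [0.4792, -0.2279]]
```

View pics/t1.png

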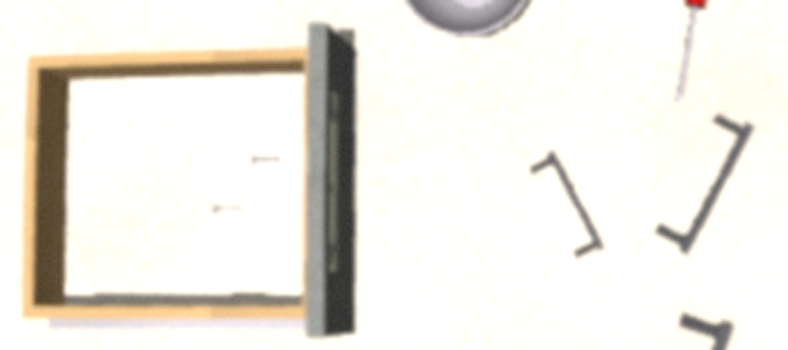

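View pics/s1.png

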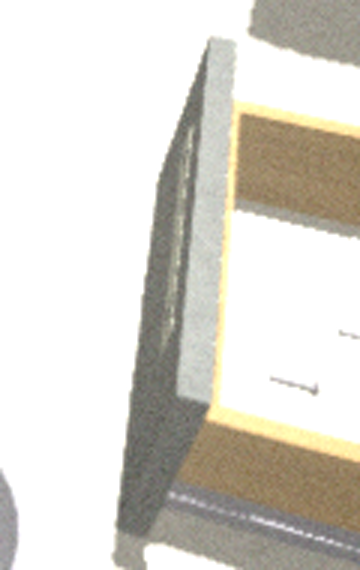

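The top crop shows the drawer slab's bright top face at crop columns 307–330, the dark front to its right and the tape strip at (334, 92–270). The medium handle runs from (748,128) to (685,245) with its posts pointing to the drawer. The scene crop shows the front almost edge-on, with the tape around (180,230).

Run:
```python
from h import *
F=[grab_frame("top") for _ in range(4)]; f=F[0]
g=np.mean([cv2.cvtColor(x["img"],cv2.COLOR_RGB2GRAY).astype(float) for x in F],0)
# outer top edge: steepest drop in cols 156..168 per row
def sub(v):  # subpixel extremum
    k=int(np.argmax(v)); k=min(max(k,1),len(v)-2); a,b,c=v[k-1:k+2]; return k+0.5*(a-c)/(a-2*b+c+1e-9)
rows=np.arange(148,256); gx=(g[:,2:]-g[:,:-2])/2  # gx[c]=grad at c+1
e=np.array([157+sub(-gx[r,156:168]) for r in rows])
fit=np.polyfit(rows,e,1); ok=abs(e-np.polyval(fit,rows))<1; fit=np.polyfit(rows[ok],e[ok],1)
print("edge fit",fit,ok.sum(),np.std(e[ok]-np.polyval(fit,rows[ok])))
gy=(g[2:]-g[:-2])/2
# slab ends in rows at cols 154..160
col=slice(155,160); p=g[:,col].mean(1)
print(np.round(p[132:148]),np.round(p[256:272]))
gp=np.gradient(p); r0=132+sub(abs(gp[132:148])); r1=256+sub(abs(gp[256:272])); print(r0,r1)
P=onplane(f,[[np.polyval(fit,r0),r0],[np.polyval(fit,r1),r1]],2,0.14)
print("top outer corners",P.round(4),np.linalg.norm(P[0]-P[1]))
d=P[0]-P[1]; d/=np.linalg.norm(d); print("slab angle from +x",np.arctan2(d[1],d[0]))
mid=P.mean(0); print("mid",mid.round(4))
# back edge
e2=np.array([149+sub(abs(gx[r,148:156])) for r in range(170,240)]); 
print("thick", mid[1], onplane(f,[[np.median(e2),205]],2,0.14).round(4))
# tape
n=np.array([d[1],-d[0],0]); n=n if n[1]<0 else -n
t=g[150:256,160:173]; print(np.round(g[200,148:178]))
pr=proj(f,np.array([mid+[0,0,-.038]+s*d for s in (-.086,0,.086)])); print("predicted tape px",pr.round(1))
for r in (180,205,230): 
    print(r, 162+sub(g[r-4:r+5,162:172].mean(0)), np.round(g[r-4:r+5,160:174].mean(0)))
c=int(round(pr[1][0])); print(np.round(g[158:248:1,c-1:c+2].mean(1)).astype(int).tolist())
```

```text
edge fit [-1.01662234e-02  1.61511073e+02] 108 0.2895208881053438
[123. 123. 124. 124. 124. 120. 107.  89.  76.  71.  70.  71.  71.  72.
  72.  72.] [ 69.  69.  69.  70.  70.  69.  70.  74.  86. 105. 117. 121. 122. 122.
 122. 122.]
138.52888086635795 264.4807073955602
top outer corners [[0.6881 0.1194 0.14  ]
 [0.3925 0.1135 0.14  ]] 0.2956409453425159
slab angle from +x 0.019982191132172367
mid [0.5403 0.1164 0.14  ]
thick 0.11643622048274097 [[0.5305 0.1345 0.14  ]]
[128. 126. 120. 108.  90.  78.  72.  70.  70.  71.  68.  56.  40.  40.
  49.  48.  42.  33.  26.  24.  25.  26.  34.  58.  90. 112. 120. 122.
 123. 122.]
predicted tape px [[162.5 238.1]
 [162.8 202.3]
 [163.2 166.8]]
180 169.15831842581449 [ 48.  40.  44.  45.  40.  32.  26.  24.  25.  25.  30.  51.  83. 108.]
205 169.02040816332527 [ 40.  37.  45.  47.  41.  31.  26.  25.  25.  26.  34.  58.  90. 113.]
230 169.07190082650152 [ 40.  34.  38.  39.  36.  30.  26.  25.  25.  26.  33.  57.  90. 114.]
[25, 26, 25, 25, 25, 24, 25, 26, 30, 38, 40, 40, 39, 38, 37, 37, 35, 33, 34, 36, 41, 44, 46, 47, 47, 47, 47, 47, 47, 47, 47, 47, 47, 47, 46, 46, 46, 46, 46, 46, 46, 47, 46, 46, 46, 44, 42, 42, 42, 43, 45, 45, 46, 46, 46, 46, 46, 46, 46, 46, 46, 46, 46, 46, 46, 45, 45, 45, 42, 40, 35, 33, 34, 36, 38, 39, 40, 42, 45, 44, 36, 29, 25, 25, 24, 24, 25, 25, 25, 24]
```

>>> jog_arm(deltas=[[[0.6,0.75,0,0],[1.25,1.55,0,0],[1.9,2.3,0,0],[2.5,3.1,0,0],[3.1,3.9,0,0],[3.75,4.65,0,0],[4.4,5.4,0,0],[5,6.2,0,0]]])

```text
t: 1.45
eef_pos: [0.3811, 0.1905, 0.2055]
ee_rot: [-3.14, -0.001, -0.322]
force: [0.5, 0.4, 0.2]
width: 0.0881
gripper_force: 0.0
```

>>> jog_arm(deltas=[[[0.6,0.75,0,0.3],[1.25,1.55,0,0.6],[1.9,2.3,0,0.9],[2.5,3.1,0,1.2],[3.1,3.9,0,1.5],[3.75,4.65,0,1.8],[4.4,5.4,0,1.8],[5,6.2,0,1.8]]])

```text
t: 2.45
eef_pos: [0.5478, -0.2579, 0.2052]
ee_rot: [-3.141, -0.001, -0.48]
force: [2.6, 1.4, 0.2]
width: 0.0879
gripper_force: 0.0
```

>>> jog_arm(deltas=[[[0,0,0,0],[0,0,0,0],[0,0,0,0]]])

```text
t: 2.82
eef_pos: [0.547, -0.2548, 0.2055]
ee_rot: [-3.141, -0.0, -0.479]
force: [-0.8, 0.9, 1.0]
width: 0.0879
gripper_force: 0.0
```

Run:
```python
from h import *
f=grab_frame("wrist"); cv2.imwrite("pics/w1.png",cv2.convertScaleAbs(f["img"],alpha=1.5)[:,:,::-1])
print(f["xyz"],f["rotation"],arm.get_state()["eef_pos"],arm.get_state()["ee_rot"])
```

```text
[ 0.61211364 -0.28913171  0.38422469] [ 2.86570224e+00  6.73711715e-04 -2.05029014e+00] [ 0.54711467 -0.25467039  0.20561001] [-3.14123892e+00 -7.04998686e-04 -4.78339349e-01]
```

View pics/w1.png

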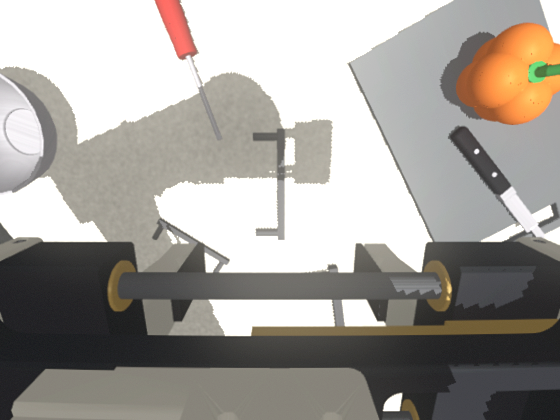

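The wrist view shows the target bar at column 281, rows 130–238, with its post feet at (255,136) and (258,232).

Run:
```python
from h import *
f=grab_frame("wrist"); g=cv2.GaussianBlur(cv2.cvtColor(f["img"],cv2.COLOR_RGB2GRAY),(3,3),0).astype(float)
gx=np.gradient(g,axis=1); gy=np.gradient(g,axis=0)
rows=[r for r in range(143,226) if not 160<r<186]
L=np.array([[272+np.argmin(gx[r,272:282]),r] for r in rows]); Rr=np.array([[280+np.argmax(gx[r,280:290]),r] for r in rows])
res=[]
for S in (L,Rr):
    c=np.median(S[:,0]); k=np.polyfit(S[:,1],S[:,0],1,w=(abs(S[:,0]-c)<3)*1.); print(k,np.polyval(k,185)); res.append(k)
print(np.round(g[120:140,279:284].mean(1)),np.round(g[228:246,279:284].mean(1)))
p=g[:,279:284].mean(1); a=np.gradient(p); t=122+np.argmin(a[122:138]); b=230+np.argmax(a[230:246]); print(t,b)
k=(res[0]+res[1])/2
P=onplane(f,[[np.polyval(k,t),t],[np.polyval(k,b),b]],2,0.010)
E=onplane(f,[[np.polyval(res[0],185),185],[np.polyval(res[1],185),185]],2,.01); print("width",np.linalg.norm(E[0]-E[1]))
print(P.round(4),np.linalg.norm(P[0]-P[1]),"mid",P.mean(0).round(4))
d=P[0]-P[1]; print("yaw",np.arctan2(d[1],d[0]))
s=arm.get_state(); e=P.mean(0)-s["eef_pos"]; y=s["ee_rot"][2]
print("tool dx,dy mm",1e3*(np.cos(y)*e[0]+np.sin(y)*e[1]),1e3*(np.sin(y)*e[0]-np.cos(y)*e[1]),s["eef_pos"],y,s["force"])
```

```text
[-1.08504691e-03  2.77032379e+02] 276.8316457789665
[7.22803755e-03 2.83480598e+02] 284.81778475607587
[176. 177. 171. 161. 151. 142. 134. 122. 100.  78.  70.  69.  69.  69.
  69.  69.  69.  69.  69.  69.] [111. 110. 110. 111. 110. 110. 110. 110. 110. 109. 112. 133. 171. 194.
 197. 197. 196. 194.]
128 240
width 0.01034380606334304
[[ 0.6115 -0.2904  0.01  ]
 [ 0.4804 -0.223   0.01  ]] 0.1474176110568885 mid [ 0.546  -0.2567  0.01  ]
yaw -0.47456854546740257
tool dx,dy mm -0.1592946715680087 2.4009002177854053 [ 0.54720687 -0.2546698   0.20569089] -0.47814633513869276 [-0.3790168   0.71867145 -0.37461304]
```

>>> jog_arm(deltas=[[[0,0.04,0.5,0],[0,0.04,1.2,0],[0,0.04,1.9,0],[0,0.04,2.5,0],[0,0.04,2.9,0],[0,0.04,3.15,0],[0,0.04,3.3,0],[0,0.04,3.3,0]]], grip=60)

```text
t: 3.92
eef_pos: [0.5462, -0.2577, 0.0072]
ee_rot: [3.142, -0.0, -0.479]
force: [-0.0, 0.6, 1.4]
width: 0.0598
gripper_force: 0.0
```

>>> jog_arm(deltas=[[[0,0,0,0],[0,0,0,0]]])

```text
t: 4.18
eef_pos: [0.5466, -0.2581, 0.0079]
ee_rot: [-3.141, -0.001, -0.48]
force: [0.2, -0.6, -0.1]
width: 0.06
gripper_force: 0.0
```

>>> jog_arm(deltas=[[[0,0,0.05,0],[0,0,0.1,0],[0,0,0.1,0]]])

```text
t: 4.55
eef_pos: [0.5457, -0.2579, 0.0007]
ee_rot: [3.141, 0.001, -0.48]
force: [0.6, -0.4, 0.2]
width: 0.0604
gripper_force: 0.0
```

>>> jog_arm(deltas=[[[0,0,0,0],[0,0,0,0],[0,0,0,0],[0,0,0,0],[0,0,0,0],[0,0,0,0],[0,0,0,0],[0,0,0,0]]], grip=0, squeeze=35)

```text
t: 5.55
eef_pos: [0.546, -0.2579, 0.0011]
ee_rot: [-3.142, -0.0, -0.48]
force: [0.3, -0.5, -0.8]
width: 0.0005
gripper_force: 0.0
```

Run:
```python
from h import *
a=grab_frame("wrist")["img"]; f=grab_frame("scene"); s=arm.get_state(); print(s["width"],s["gripper_force"],s["eef_pos"],proj(f,s["eef_pos"]))
b=cv2.resize(f["img"][140:280,200:360],(560,490))
b=cv2.convertScaleAbs(b,alpha=1.6); a=cv2.resize(a[100:260,130:420],(560,309)); 
cv2.imwrite("pics/c1.png",cv2.resize(np.vstack([b]),(640,560))[:,:,::-1])
```

```text
0.0002835845779434429 0.0 [ 0.54603957 -0.25793402  0.00105098] [[250.23068939 232.93683988]]
```

View pics/c1.png

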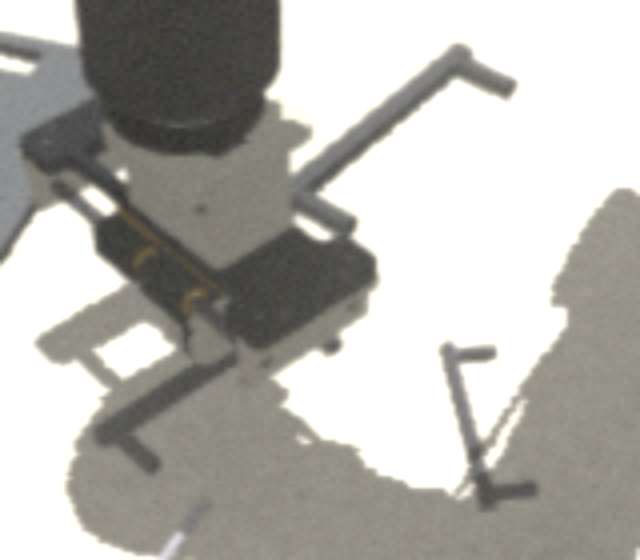

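The crop shows the gripper closed over the middle of the bar, which hasn't moved: its end is still at (100,430) and its foot at (330,345). I'll check the wrist view.

Run:
```python
from h import *
f=grab_frame("wrist"); a=cv2.convertScaleAbs(f["img"],alpha=1.7); print(arm.get_state()["width"],proj(f,arm.get_state()["eef_pos"]))
cv2.imwrite("pics/w2.png",a[:,:,::-1])
```

```text
0.0003474441454412144 [[278.64397028 244.56028503]]
```

View pics/w2.png

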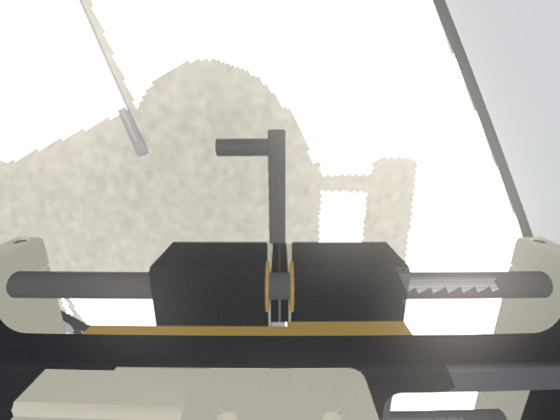

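>>> jog_arm(deltas=[[[0,0,-0.1,0],[0,0,-0.2,0],[0,0,-0.2,0],[0,0,-0.2,0]]])

```text
t: 6.2
eef_pos: [0.5461, -0.2579, 0.0132]
ee_rot: [-3.141, -0.0, -0.48]
force: [-0.8, -0.1, -0.6]
width: 0.0006
gripper_force: 0.0
```

Run:
```python
from h import *
f=grab_frame("wrist"); a=cv2.convertScaleAbs(f["img"],alpha=1.7); s=arm.get_state(); print(s["width"],s["gripper_force"],s["force"])
o=cv2.imread("pics/w2.png")[:,:,::-1]
b=np.hstack([o[100:340,190:370],a[100:340,190:370]]); cv2.imwrite("pics/w3.png",cv2.resize(b,None,fx=2.2,fy=2.2)[:,:,::-1])
```

```text
2.4849934482739473e-05 0.0 [-0.19784217  0.73865532 -0.17781755]
```

View pics/w3.png

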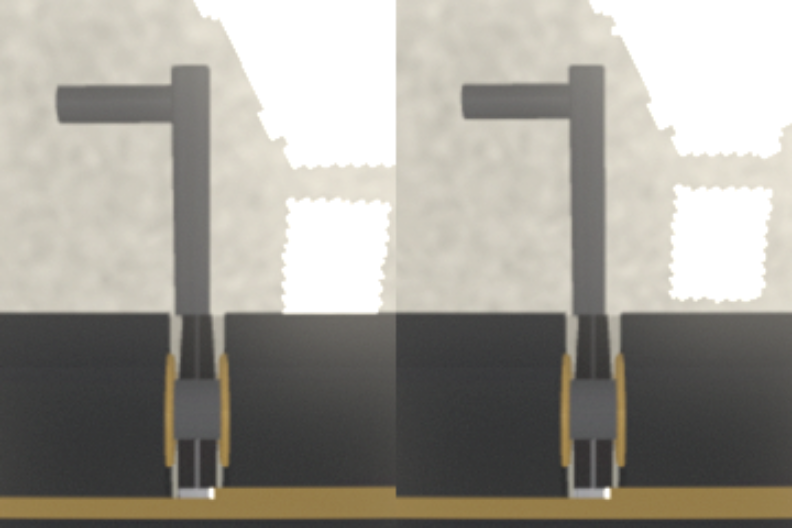

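Both crops are nearly identical and show the closed pads meeting above the bar (thin line at crop column 197), so the bar stayed on the table. The fingertips are higher than the reported z, so I'll open and feel for the table.

>>> jog_arm(deltas=[[[0,0,0,0],[0,0,0,0],[0,0,0,0],[0,0,0.1,0],[0,0,0.2,0],[0,0,0.2,0]]], grip=50)

```text
t: 7.0
eef_pos: [0.5454, -0.2578, 0.0002]
ee_rot: [3.141, 0.001, -0.48]
force: [1.4, 0.1, 0.0]
width: 0.049
gripper_force: 0.0
```

>>> jog_arm(deltas=[[[0,0,0.025,0],[0,0,0.05,0],[0,0,0.05,0]]])

```text
t: 7.38
eef_pos: [0.546, -0.2579, -0.002]
ee_rot: [3.142, 0.0, -0.48]
force: [0.2, -0.3, -0.5]
width: 0.0496
gripper_force: 0.0
```

>>> jog_arm(deltas=[[[0,0,0.025,0],[0,0,0.05,0],[0,0,0.05,0]]])

```text
t: 7.75
eef_pos: [0.5459, -0.2579, -0.0051]
ee_rot: [3.142, 0.0, -0.48]
force: [0.5, 0.8, -0.0]
width: 0.0501
gripper_force: 0.0
```

>>> jog_arm(deltas=[[[0,0,0.025,0],[0,0,0.05,0],[0,0,0.05,0]]])

```text
t: 8.12
eef_pos: [0.5459, -0.2579, -0.0081]
ee_rot: [3.142, 0.0, -0.48]
force: [-0.7, -0.3, -1.2]
width: 0.0503
gripper_force: 0.0
```

>>> jog_arm(deltas=[[[0,0,0.015,0],[0,0,0.03,0],[0,0,0.03,0]]])

```text
t: 8.5
eef_pos: [0.546, -0.2579, -0.0098]
ee_rot: [3.142, 0.0, -0.48]
force: [-0.7, -0.0, 0.2]
width: 0.0503
gripper_force: 0.0
```

>>> jog_arm(deltas=[[[0,0,0.015,0],[0,0,0.03,0],[0,0,0.03,0]]])

```text
t: 8.88
eef_pos: [0.5459, -0.2579, -0.0116]
ee_rot: [3.142, 0.0, -0.48]
force: [0.2, -0.3, -0.3]
width: 0.0502
gripper_force: 0.0
```

>>> jog_arm(deltas=[[[0,0,0.015,0],[0,0,0.03,0],[0,0,0.03,0]]])

```text
t: 9.25
eef_pos: [0.546, -0.2579, -0.0135]
ee_rot: [3.142, 0.0, -0.48]
force: [-0.4, -0.6, 0.7]
width: 0.0497
gripper_force: 0.0
```

>>> jog_arm(deltas=[[[0,0,0.015,0],[0,0,0.03,0],[0,0,0.03,0]]])

```text
t: 9.62
eef_pos: [0.546, -0.2579, -0.0152]
ee_rot: [3.142, 0.0, -0.48]
force: [0.5, -0.2, 0.5]
width: 0.05
gripper_force: 0.0
```

>>> jog_arm(deltas=[[[0,0,0.015,0],[0,0,0.03,0],[0,0,0.03,0]]])

```text
t: 10.0
eef_pos: [0.5459, -0.2579, -0.017]
ee_rot: [3.142, 0.0, -0.48]
force: [-0.1, 1.0, 1.1]
width: 0.0501
gripper_force: 0.0
```

>>> jog_arm(deltas=[[[0,0,0.015,0],[0,0,0.03,0],[0,0,0.03,0]]])

```text
t: 10.38
eef_pos: [0.5459, -0.2579, -0.0188]
ee_rot: [3.142, 0.0, -0.48]
force: [0.0, 0.5, 0.0]
width: 0.0498
gripper_force: 0.0
```

>>> jog_arm(deltas=[[[0,0,0,0],[0,0,0,0],[0,0,0,0],[0,0,0,0],[0,0,0,0],[0,0,0,0]]], grip=0, squeeze=35)

```text
t: 11.12
eef_pos: [0.5461, -0.2579, -0.0187]
ee_rot: [-3.142, -0.0, -0.48]
force: [1.1, 0.0, -0.1]
width: 0.0093
gripper_force: 35.0
```

>>> jog_arm(deltas=[[[0,0,-0.1,0],[0,0,-0.3,0],[0,0,-0.6,0],[0,0,-1.0,0],[0,0,-1.35,0],[0,0,-1.55,0],[0,0,-1.62,0],[0,0,-1.62,0]]])

```text
t: 12.12
eef_pos: [0.5458, -0.2578, 0.0783]
ee_rot: [-3.142, 0.0, -0.48]
force: [0.2, 0.3, -3.0]
width: 0.0097
gripper_force: 35.0
```

>>> jog_arm(deltas=[[[-0.2,-0.4,0,-0.5],[-0.6,-1.1,0,-1.5],[-1.0,-1.9,0,-2.5],[-1.4,-2.6,0,-3.5],[-1.8,-3.3,0,-4.5],[-2.15,-4.0,0,-5.2],[-2.4,-4.45,0,-5.73],[-2.48,-4.6,0,-5.73]]])

```text
t: 13.12
eef_pos: [0.541, 0.0571, 0.0777]
ee_rot: [3.141, 0.001, 0.022]
force: [0.1, -0.0, -2.3]
width: 0.0097
gripper_force: 35.0
```

>>> jog_arm(deltas=[[[0,0,0,0],[0,0,0,0],[0,0,0,0]]])

```text
t: 13.5
eef_pos: [0.5413, 0.0546, 0.0783]
ee_rot: [3.141, 0.0, 0.019]
force: [-0.6, 0.5, -1.1]
width: 0.0096
gripper_force: 35.0
```

Run:
```python
from h import *
f=grab_frame("top");s=arm.get_state(); print(s["eef_pos"],s["ee_rot"],s["width"],s["force"])
K=cv2.convertScaleAbs(f["img"][130:280,130:260],alpha=2.2); a=cv2.resize(K,None,fx=3.4,fy=3.4)
w=cv2.resize(cv2.convertScaleAbs(grab_frame("scene")["img"][150:330,350:470],alpha=2.2),(340,510))
cv2.imwrite("pics/p1.png",np.hstack([a,w])[:,:,::-1])
```

```text
[0.54141795 0.05471688 0.07840885] [3.14152043e+00 1.42412967e-04 1.87550107e-02] 0.009400949921144855 [ 0.16368225 -0.65378353 -0.68970817]
```

View pics/p1.png

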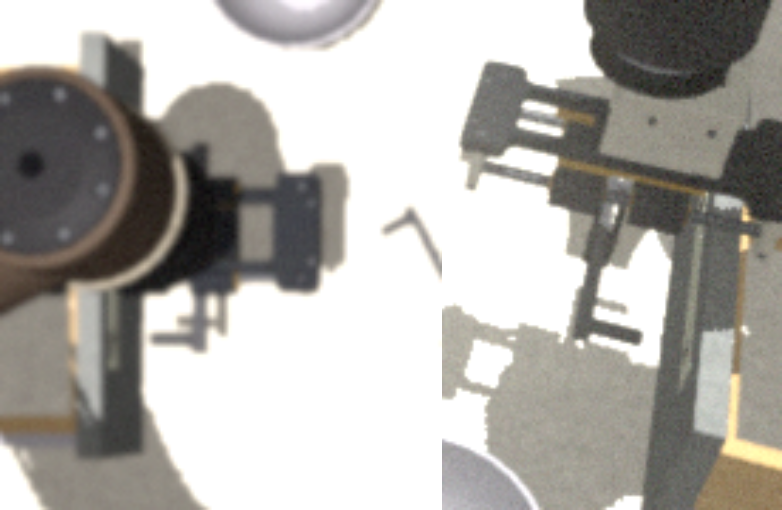

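The top crop shows the handle gripped, with the −x post at (152–205,338) and the bar end at (203,350). The scene crop shows the +x bar end near (580,335) and its post pointing at the front. I'll check the handle's position against predicted corners.

Run:
```python
from h import *
s=arm.get_state(); p=np.array(s["eef_pos"]); y=s["ee_rot"][2]
B=np.array([p[0],p[1],.102]); d=np.array([np.cos(y),np.sin(y),0]); n=np.array([np.sin(y),-np.cos(y),0]); z=np.array([0,0,1.])
G={}
for c in ("top","wrist","scene"):
    f=grab_frame(c); g=cv2.cvtColor(f["img"],cv2.COLOR_RGB2GRAY).astype(float); G[c]=(f,g)
f,g=G["top"]; e=proj(f,[B-.074*d+.005*z, B-.064*d-.035*n+.005*z,B-.064*d+.005*n+.005*z,B-.064*d-.035*n]); print("top pred: -end, foot, outer edge",e.round(1).tolist())
c=int(round(e[0][0])); r=int(round(e[0][1])); print(r-6,np.round(g[r-6:r+7,c-1:c+2].mean(1)))
r=int(round(e[1][1])); c=int(round(e[1][0])); print("foot",c-5,np.round(g[r-1:r+2,c-5:c+8].mean(0)),"post rows",r-6,np.round(g[r-6:r+7,c+4:c+8].mean(1)))
f,g=G["wrist"]; e=proj(f,[B+.074*d+.005*z,B+.064*d-.035*n]); print("wrist pred +end, foot",e.round(1).tolist())
c=int(round(e[0][0])); r=int(round(e[0][1])); print(r-10,np.round(g[r-10:r+11,c-1:c+2].mean(1)));print(c-14,np.round(g[r+15,c-14:c+15]))
r,c=np.round(e[1]).astype(int)[::-1]; print("foot",c-8,np.round(g[r-1:r+2,c-8:c+10].mean(0)),r-16,np.round(g[r-16:r+17,c+6:c+10].mean(1)))
f,g=G["scene"]; e=proj(f,[B+.064*d-.035*n+.005*z,B+.064*d-.035*n-.005*z,B+.064*d-.015*n+.005*z,B+.064*d-.015*n-.005*z]); print("scene pred",e.round(1).tolist())
c=int(round(e[2][0])); r=int(round((e[2][1]+e[3][1])/2)); print(c,r-9,np.round(g[r-9:r+10,c-1:c+2].mean(1)))
```

```text
top pred: -end, foot, outer edge [[187.5, 233.0], [173.0, 228.8], [189.6, 228.7], [173.5, 228.9]]
227 [ 59.  58.  58.  58.  59.  67.  89. 118. 135. 140. 141. 142. 143.]
foot 168 [ 30.  29.  39.  64.  95. 106.  88.  68.  63.  63.  63.  63.  63.] post rows 223 [136. 137. 136. 128. 102.  71.  55.  63.  90. 120. 136. 140. 141.]
wrist pred +end, foot [[278.7, 126.8], [211.4, 147.0]]
117 [122. 120. 120. 119. 120. 122. 124. 125. 126. 127. 127. 127. 105.  72.
  64.  65.  65.  65.  65.  65.  65.]
265 [ 59.  60.  59.  61.  60.  60.  63.  64.  64.  65.  65.  65.  64.  65.
  64.  65.  65.  65.  66.  65.  67.  67.  65.  71. 100. 124. 124. 124.
 122.]
foot 203 [ 67.  67.  68.  70.  83. 119. 117.  88.  61.  58.  60.  60.  60.  60.
  60.  61.  61.  61.] 131 [115. 114. 114. 115. 116. 117. 118. 118. 104.  75.  58.  58.  58.  58.
  59.  60.  61.  62.  61.  60.  60.  59.  58.  58.  57.  56.  54.  59.
 101. 119. 121. 122. 123.]
scene pred [[419.6, 267.9], [418.3, 271.4], [407.8, 264.8], [406.6, 268.4]]
408 258 [ 82. 124. 153. 156. 151. 100.  53.  47.  44.  41.  54. 112. 150. 149.
  98.  75.  71.  72.  73.]
```

>>> jog_arm(deltas=[[[0.01,-0.06,0,0],[0.01,-0.13,0,0],[0.01,-0.2,0,0],[0.01,-0.27,0,0],[0.01,-0.33,0,0],[0.01,-0.36,0,0],[0.01,-0.36,0,0],[0.01,-0.36,0,0]]])

```text
t: 14.75
eef_pos: [0.5416, 0.0771, 0.0785]
ee_rot: [3.142, -0.0, 0.02]
force: [0.3, -0.2, -1.6]
width: 0.0095
gripper_force: 35.0
```

>>> jog_arm(deltas=[[[0,-0.015,0,0],[0,-0.03,0,0],[0,-0.03,0,0]]])

```text
t: 15.12
eef_pos: [0.5416, 0.079, 0.0785]
ee_rot: [-3.142, -0.0, 0.02]
force: [0.4, -1.4, -2.2]
width: 0.0097
gripper_force: 35.0
```

>>> jog_arm(deltas=[[[0,-0.01,0,0],[0,-0.015,0,0],[0,-0.015,0,0]]])

```text
t: 15.5
eef_pos: [0.5416, 0.0799, 0.0785]
ee_rot: [3.142, -0.0, 0.02]
force: [-0.3, 0.4, -1.4]
width: 0.0096
gripper_force: 35.0
```

>>> jog_arm(deltas=[[[0,-0.01,0,0],[0,-0.015,0,0],[0,-0.015,0,0]]])

```text
t: 15.88
eef_pos: [0.5416, 0.0808, 0.0785]
ee_rot: [-3.142, -0.0, 0.02]
force: [-0.4, -0.8, -2.0]
width: 0.0094
gripper_force: 35.0
```

>>> jog_arm(deltas=[[[0,-0.01,0,0],[0,-0.015,0,0],[0,-0.015,0,0]]])

```text
t: 16.25
eef_pos: [0.5415, 0.0813, 0.0785]
ee_rot: [3.141, 0.0, 0.02]
force: [1.7, -3.7, -1.6]
width: 0.0092
gripper_force: 35.0
```

>>> jog_arm(deltas=[[[0,-0.005,0,0],[0,-0.01,0,0],[0,-0.01,0,0],[0,-0.01,0,0]]])

```text
t: 16.75
eef_pos: [0.5415, 0.0813, 0.0785]
ee_rot: [3.14, 0.0, 0.02]
force: [2.1, -7.5, -1.5]
width: 0.0098
gripper_force: 35.0
```

>>> jog_arm(deltas=[[[0,-0.004,0,0],[0,-0.008,0,0],[0,-0.008,0,0],[0,-0.008,0,0]]])

```text
t: 17.25
eef_pos: [0.5415, 0.0814, 0.0785]
ee_rot: [3.14, 0.0, 0.02]
force: [2.4, -9.3, -0.9]
width: 0.0096
gripper_force: 35.0
```

>>> jog_arm(deltas=[[[0,0,0,0],[0,0,0,0],[0,0,0,0],[0,0,0,0],[0,0,0,0],[0,0,0,0],[0,0,0,0],[0,0,0,0]]])

```text
t: 18.25
eef_pos: [0.5415, 0.0814, 0.0785]
ee_rot: [3.14, 0.0, 0.02]
force: [3.2, -10.3, -1.1]
width: 0.0093
gripper_force: 35.0
```

Run:
```python
from h import *
s=arm.get_state(); p=np.array(s["eef_pos"]); y=s["ee_rot"][2]; print(s["force"],p,y)
B=np.array([p[0],p[1],.102]); d=np.array([np.cos(y),np.sin(y),0]); n=np.array([np.sin(y),-np.cos(y),0]); z=np.array([0,0,1.])
f=grab_frame("top"); g=cv2.cvtColor(f["img"],cv2.COLOR_RGB2GRAY).astype(float)
e=proj(f,[B-.074*d+.005*z,B-.064*d-.02*n+.005*z]); print(e.round(1).tolist())
for q in e:
    c,r=np.round(q).astype(int); print(r-7,np.round(g[r-7:r+8,c-1:c+2].mean(1)))
f=grab_frame("scene"); cr=f["img"][170:330,370:480]
w=grab_frame("wrist")["img"]
a=cv2.resize(cv2.convertScaleAbs(cr,alpha=2.2),(385,560)); b=cv2.resize(cv2.convertScaleAbs(w[60:280,140:300],alpha=2.2),(407,560))
cv2.imwrite("pics/f1.png",np.hstack([a,b])[:,:,::-1])
```

```text
[  3.23204795 -10.32678518  -1.07701855] [0.54152603 0.08137548 0.07852772] 0.02006589170972717
[[176.6, 232.8], [168.3, 228.6]]
226 [ 56.  57.  55.  54.  55.  60.  70.  94. 121. 135. 141. 141. 144. 145.
 145.]
222 [29. 28. 29. 29. 31. 33. 41. 47. 45. 37. 32. 30. 29. 30. 30.]
```

View pics/f1.png

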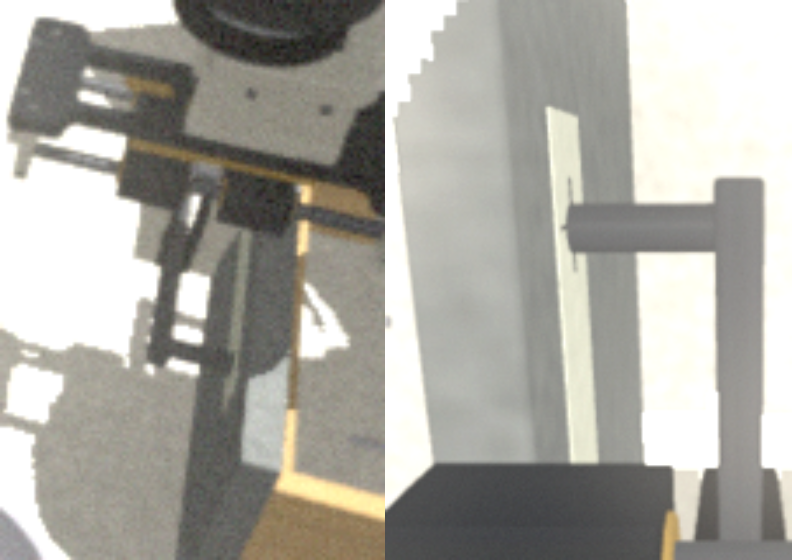

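The right crop shows the post foot sitting on the pencil cross. The cross line runs from (570,178) to (575,270) and the foot edge is at (568,228). I'll check numerically how far off it is in height.

Run:
```python
from h import *
f=grab_frame("wrist"); g=np.mean([cv2.cvtColor(grab_frame("wrist")["img"],cv2.COLOR_RGB2GRAY).astype(float) for _ in range(6)],0)
for r in (125,133,136,149,150,163,165,172): print(r,204,np.round(g[r,204:224]).astype(int).tolist())
print("rows post",np.round(g[136:164,220:224].mean(1)).astype(int).tolist(), "arm", np.round(g[144:156,208:211]).astype(int).tolist())
y0=.1164; H=np.array([.5403,y0,.102]); d=np.array([1,.02,0]); z=np.array([0,0,1.])
print("pred cross+",proj(f,[H+.064*d,H+.064*d+.0125*z,H+.064*d-.0125*z,H+.064*d+.005*z,H+.074*d,H+.054*d]).round(1).tolist())
```

```text
125 204 [77, 119, 112, 107, 106, 104, 105, 106, 105, 105, 104, 106, 101, 70, 66, 67, 66, 66, 66, 67]
133 204 [71, 92, 113, 105, 105, 106, 105, 101, 83, 92, 104, 105, 102, 84, 69, 68, 68, 67, 66, 67]
136 204 [68, 84, 118, 105, 104, 104, 104, 100, 81, 84, 103, 105, 104, 92, 70, 67, 68, 68, 67, 66]
149 204 [69, 71, 92, 120, 102, 78, 58, 57, 57, 58, 58, 58, 59, 58, 58, 58, 58, 58, 58, 58]
150 204 [69, 70, 89, 121, 103, 88, 83, 70, 58, 57, 58, 57, 57, 57, 58, 57, 57, 58, 57, 58]
163 204 [68, 67, 70, 94, 121, 108, 106, 107, 107, 100, 82, 94, 104, 106, 101, 81, 68, 68, 68, 68]
165 204 [68, 66, 67, 88, 123, 108, 105, 106, 106, 101, 83, 89, 103, 106, 102, 83, 68, 67, 67, 68]
172 204 [65, 65, 66, 75, 98, 110, 104, 105, 106, 105, 105, 105, 103, 104, 104, 95, 71, 67, 68, 68]
rows post [68, 68, 68, 64, 57, 54, 55, 56, 56, 56, 57, 58, 59, 58, 58, 57, 56, 55, 55, 54, 53, 52, 52, 63, 69, 68, 68, 68] arm [[106, 106, 102], [105, 106, 102], [106, 106, 101], [106, 104, 99], [104, 92, 79], [102, 78, 58], [103, 88, 83], [106, 100, 100], [108, 105, 102], [110, 105, 102], [111, 106, 105], [112, 106, 106]]
pred cross+ [[211.1, 147.9], [205.3, 149.6], [216.0, 146.4], [208.9, 148.6], [209.9, 128.0], [212.3, 167.2]]
```

>>> jog_arm(deltas=[[[0,0,0,0],[0,0,0,0],[0,0,0,0],[0,0,0,0],[0,0,0,0],[0,0,0,0],[0,0,0,0],[0,0,0,0]]])

```text
t: 19.75
eef_pos: [0.5415, 0.0814, 0.0785]
ee_rot: [3.14, 0.0, 0.02]
force: [3.2, -8.9, -1.4]
width: 0.0091
gripper_force: 35.0
```

>>> jog_arm(deltas=[[[0,0,0,0],[0,0,0,0],[0,0,0,0],[0,0,0,0],[0,0,0,0],[0,0,0,0],[0,0,0,0],[0,0,0,0]]])

```text
t: 20.75
eef_pos: [0.5415, 0.0814, 0.0785]
ee_rot: [3.14, 0.0, 0.02]
force: [3.4, -8.0, -1.7]
width: 0.0094
gripper_force: 35.0
```

>>> jog_arm(deltas=[[[0,0,0,0],[0,0,0,0],[0,0,0,0],[0,0,0,0],[0,0,0,0],[0,0,0,0],[0,0,0,0],[0,0,0,0]]])

```text
t: 21.75
eef_pos: [0.5415, 0.0813, 0.0785]
ee_rot: [3.14, 0.0, 0.02]
force: [2.8, -9.2, -1.3]
width: 0.0094
gripper_force: 35.0
```

Steady at about 9 N with everything in tolerance, so I'm handing in.

```bash
python3 -c "
from station import arm
print(arm.job_done())"
```

```text
the job is handed in; nothing more can be done
None
```

I handed the job in with the 148 mm handle still gripped, its posts within about 1 mm of the hole marks and pressed on at about 9 N; the hand-in returned no verdict.

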